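# Show how the parcel is finished

### The job

Show a new colleague what is needed to finish the small parcel: point down with the fingertips at the box with the dark violet lid, then at the roll of blue tape that seals it, then at the black hand stamp that marks it. At each one stop with the fingertips two or three centimetres above its middle and stay there for two seconds; finish still pointing at the stamp. Do not touch or move any of the things, and keep well above the tan tape, the tissue box and the glue stick if you pass over them: they are not to be pointed at.

Things in the scene. Friction and masses are not known exactly. Their poses are not given: they have to be found in the camera images.
- parcel: the small parcel: cardboard box with a dark violet lid, 109 (x) x 174 (y) x 46 high mm, lying flat, loose; origin at the centre of its underside, z up
- parcel_top (a point): centre of the violet lid's top face, 46 mm above the desk
- blue_tape: roll of blue tape lying flat, 53 mm across, 24 mm high, with an open core, loose; origin at the centre of its underside, z up
- blue_tape_top (a point): middle of the blue roll (over its open core) at the height of its upper face, 24 mm above the desk
- stamp: black hand stamp with a turned knob handle, standing upright, base 32 x 48 mm, 74 mm high, loose; origin at the centre of its underside, z up
- stamp_top (a point): top of the stamp's knob, 74 mm above the desk
- tan_tape: bystander: larger roll of tan (brownish) tape lying flat, 93 mm across, 48 mm high, loose; origin at the centre of its underside; not to be pointed at
- tan_tape_top (a point): middle of the tan roll (over its core) at the height of its upper face, 48 mm above the desk
- tissue_box: bystander: light blue tissue carton, 95 (x) x 200 (y) x 64 high mm, loose; origin at the centre of its underside; not to be pointed at
- tissue_box_top (a point): centre of the tissue carton's top, 64 mm above the desk
- glue_stick: bystander: yellow glue stick with a red cap standing upright, 25 mm across, 86 mm high, loose; origin at the centre of its underside; easily knocked over; not to be pointed at
- glue_stick_top (a point): top of the glue stick's red cap, 86 mm above the desk

How it is judged:
On the way, in this order (a step that is already met when the one before it is completed fails the run):
1. the fingertips dwell just above the middle of the violet-lidded box, pointing down (horizontal distance between the grasp point and parcel_top below 0.05 m and z of the grasp point in the frame of parcel between 0.066 and 0.131 m and (angle between the grasp point's own z axis and vertical above 2.35 rad or angle between the grasp point's own z axis and vertical below 0.79 rad)), for 1.5 s.
2. the fingertips dwell just above the middle of the blue tape, pointing down (horizontal distance between the grasp point and blue_tape_top below 0.035 m and z of the grasp point in the frame of blue_tape between 0.044 and 0.109 m and (angle between the grasp point's own z axis and vertical above 2.35 rad or angle between the grasp point's own z axis and vertical below 0.79 rad)), for 1.5 s.
3. the fingertips dwell just above the middle of the hand stamp, pointing down (horizontal distance between the grasp point and stamp_top below 0.035 m and z of the grasp point in the frame of stamp between 0.094 and 0.159 m and (angle between the grasp point's own z axis and vertical above 2.35 rad or angle between the grasp point's own z axis and vertical below 0.79 rad)), for 1.5 s.
At the end, for the whole second after the job is handed in: The gripper still points down (within 45 degrees) at the stamp, TCP within 35 mm of its middle and 20 to 85 mm above its top, touching nothing; all six things are within 10 mm of where they started (all of step 3 and distance of each of parcel, tissue_box, blue_tape, tan_tape, stamp, glue_stick from where it was at the start of the episode below 0.01 m).
It fails at once if the robot touches one of the six things (contact force between any of the fingers, the arm and parcel above 0.3 N or contact force between any of the fingers, the arm and tissue_box above 0.3 N or contact force between any of the fingers, the arm and blue_tape above 0.3 N or contact force between any of the fingers, the arm and tan_tape above 0.3 N or contact force between any of the fingers, the arm and stamp above 0.3 N or contact force between any of the fingers, the arm and glue_stick above 0.3 N).
It fails at once if one of the six things is knocked, lifted or carried from its place (distance of any of parcel, tissue_box, blue_tape, tan_tape, stamp, glue_stick from where it was at the start of the episode above 0.015 m).
It fails at once if the robot points at the tissue box, the tan tape or the glue stick (TCP within 25 mm of its middle and less than 60 mm above its top) ((horizontal distance between the grasp point and tissue_box_top below 0.025 m and z of the grasp point in the frame of tissue_box below 0.124 m) or (horizontal distance between the grasp point and tan_tape_top below 0.025 m and z of the grasp point in the frame of tan_tape below 0.108 m) or (horizontal distance between the grasp point and glue_stick_top below 0.025 m and z of the grasp point in the frame of glue_stick below 0.146 m)).
It also fails if it takes over 54 s, if anything falls off the work surface, if the arm or the gripper's body presses on something with over 40 N, if the wrist force passes 120 N, or if a joint passes its speed limit or range.

### The arm

A 6-joint arm with a two-finger parallel gripper is mounted at the origin on a cart in front of the work surface, level with it; the furniture and walls round the work are solid. World frame = base frame: x ahead of the robot, y to its left, z up, the work surface at z = 0. Lengths are in m, angles in rad, forces in N, time in s.
With the tool pointing down it reaches from about 0.3 to 0.875 m from the base axis. Payload 6.4 kg.
Tool frame: the origin (TCP) lies between the finger pads, 19 mm behind the fingertips; this is the grasp point; z points along the fingers, y is the line along which they close (so a half turn about z gives the same grasp; the last joint's range is limited). The gripper opens to 85 mm and grips with 20 to 120 N. Pads are 22 mm wide; open, the fingers measure 114 mm over their backs; the gripper's body (76 mm by 85 mm) begins 54 mm behind the grasp point. The pads swing forward as they close: fully open they stand 13 mm farther back than shut.
Start: joints at [-1.418, 0.181, 1.607, -0, 1.354, -0.206], TCP at [0.202, -0.538, 0.25] pointing down, gripper open.
Joint ranges: [-2.99, 2.99], [-0.89, 2.07], [0.3, 2.58], [-1.14, 4.28], [0, 2.63], [-3.12, 3.12]. Speed limits (rad/s): [2.57, 2.57, 3.01, 3.14, 3.14, 3.14].

### API

Orientations are given as a unit quaternion [w, x, y, z].
In Python, from bench import ctrl, cam gives the robot as it stands (ctrl), with the cameras (cam).
- The arm moves only by the shell command python3 jog.py, which reads ROWS from standard input. ROWS is a JSON list that holds a single list of rows (three levels of brackets), with 1 to 10 rows, each of 7 numbers: dx, dy, dz in mm, then a rotation vector rx, ry, rz in units of 0.1 rad, then the opening from 0.0 (shut) to 1.0 (fully open); each row is the pose to reach, as a shift and turn from the pose commanded when the command began, along the tool's axes at that moment; what a row does not reach only later rows make up. A row lasts 1/8 s, in which the tool goes at most 0.0625 m and 0.188 rad, less where a joint would pass 70% of its speed; a pose out of reach is approached as far as the arm can. The fingers move at their own pace and stop on an object; the grip force is fixed at half the most. Time passes only in rows, so rows that do not move let the fingers close. It prints the time, the measured TCP pose, the force, the opening and the grip force at its end. Input that does not fit is refused with a message, and nothing moves.
- ctrl.get_obs(): the state, without advancing time (a new reading comes with each control period).
- cam.camera(name): name is "scene" or "top" or "wrist"; returns the picture (384x512x3 uint8, blue, green, red); there is no depth.
- cam.camera_params(name): a dict with "fovy" (degrees; the focal length in pixels is half the picture's height over the tangent of half this angle, whatever the lens; pixels are square), "cx", "cy" (the principal point, pixels), "dist" ([k1, k2, p1, p2, k3] as OpenCV has them; the pictures are not rectified), "view" (4x4, takes a point from world to camera coordinates). Camera axes: x right, y up, looking along -z (the intrinsics and any distortion apply to the point x, -y, -z); pixel columns grow to the right and rows downward; lengths in m; the calibration is good to about 2 mm. A picture is of the moment at which its call begins: read the wrist's pose just before it. camera_params takes no time and is no camera call; for the wrist camera it gives the pose at the moment of the call.
- ctrl.hand_in(): hands the job in; it is judged then, once.
The state is a dict: "time_s": time; "q": joint angles; "dq": joint speeds; "joint_efforts": joint torques, N m; "eef_pos": TCP position; "eef_rot": TCP orientation; "wrist_force": force on the tool from outside, world axes, zero at the start; "torque": the same for the moment, N m; "opening": opening from 0.0 (shut) to 1.0 (fully open); "grasp_force": force on a finger pad.
Only numpy, scipy, OpenCV 4.12 (cv2) and the standard library are available. Lean on these libraries where they do the work, as an engineer would, in place of code of your own. Each camera call takes 0.05 s, during which the arm holds its last target. There are 200 camera calls.

## Working session

There is one attempt and no reset: what is moved stays moved. The work goes in short steps, Python scripts to look and compute and a shell command to move; the robot and the scene stay as the last step left them, time stands still between calls to the robot, and variables do not carry over. Pictures are saved under pics/ and viewed, at most 10 in all, crops included, and the job is handed in when it is done.

```bash
ls; mkdir -p pics
python3 - <<'E'
from bench import ctrl, cam
import cv2
o=ctrl.get_obs(); print(o['time_s'],o['eef_pos'],o['eef_rot'])
for n in ("top","scene"):
    p=cam.camera_params(n); print(n,p)
    cv2.imwrite(f"pics/{n}0.png",cam.camera(n))
E
```

```text
bench.py
jog.py
pics
0.0 [ 0.20186458 -0.53784817  0.24906977] [-8.83881605e-04  9.83947842e-01  1.78454093e-01  2.23881079e-05]
top {'fovy': 55.107808718827656, 'cx': 255.72599747695367, 'cy': 193.58672712145037, 'dist': array([-0.0403844,  0.       ,  0.       ,  0.       ,  0.       ]), 'view': array([[ 0.02039264, -0.99965648,  0.0164638 ,  0.00552247],
       [ 0.98199445,  0.02312019,  0.18748961, -0.53275684],
       [-0.18780585,  0.01234395,  0.9821286 , -0.82914487],
       [ 0.        ,  0.        ,  0.        ,  1.        ]])}
scene {'fovy': 49.45509148632915, 'cx': 251.4978871511632, 'cy': 198.35863493542774, 'dist': array([-0.1282412,  0.       ,  0.       ,  0.       ,  0.       ]), 'view': array([[-0.83932859, -0.54342128, -0.0148605 ,  0.43152305],
       [ 0.23167152, -0.38228483,  0.8945315 , -0.20553114],
       [-0.4917884 ,  0.74736311,  0.44675782, -0.82946322],
       [ 0.        ,  0.        ,  0.        ,  1.        ]])}
```

View pics/top0.png

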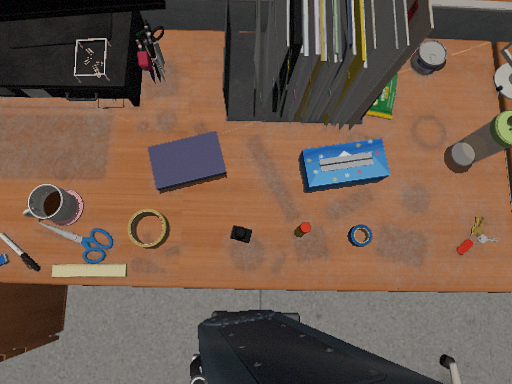

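View pics/scene0.png

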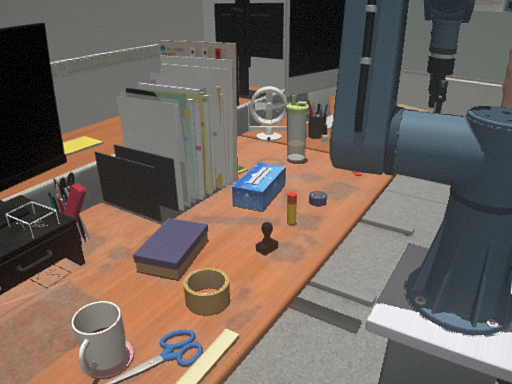

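The top view shows the parcel at about (187,160), blue tape (360,235), stamp (241,234), glue stick cap (304,229), tan tape (148,228) and tissue box (345,164). The scene view shows the lid at (174,240), the stamp knob at (266,228), blue tape (318,198) and glue cap (292,195).

```bash
cat > geo.py <<'E'
import numpy as np, cv2
from bench import ctrl, cam
def ray(n,uv):
    p=cam.camera_params(n); f=192/np.tan(np.radians(p['fovy']/2))
    K=np.array([[f,0,p['cx']],[0,f,p['cy']],[0,0,1]])
    x,y=cv2.undistortPoints(np.array([[uv]],float),K,p['dist'])[0,0]
    R=p['view'][:3,:3]; t=p['view'][:3,3]
    d=R.T@np.array([x,-y,-1]); return -R.T@t,d/np.linalg.norm(d)
def plane(n,uv,z):
    c,d=ray(n,uv); return c+d*(z-c[2])/d[2]
def tri(a,b):
    (c1,d1),(c2,d2)=ray("top",a),ray("scene",b)
    s=np.linalg.lstsq(np.c_[d1,-d2],c2-c1,rcond=None)[0]
    p,q=c1+s[0]*d1,c2+s[1]*d2
    return (p+q)/2,np.linalg.norm(p-q)
def blob(n,img,box,lo,hi):
    x0,y0,x1,y1=box
    m=cv2.inRange(cv2.cvtColor(img[y0:y1,x0:x1],cv2.COLOR_BGR2HSV),lo,hi)
    c=max(cv2.findContours(m,cv2.RETR_EXTERNAL,cv2.CHAIN_APPROX_NONE)[0],key=cv2.contourArea)
    r=cv2.minAreaRect(c)
    return np.array(r[0])+[x0,y0],r[1],r[2],c+[x0,y0]
E
python3 - <<'E'
from geo import *
np.set_printoptions(precision=3,suppress=True)
T,S=cv2.imread("pics/top0.png"),cv2.imread("pics/scene0.png")
V=((105,40,30),(140,255,255)); B=((98,110,40),(115,255,255)); K=((0,0,0),(180,255,50)); R=((0,150,80),(6,255,255)); Y=((18,80,60),(32,255,255))
for name,tb,sb,(tl,th),z in [("parcel",(140,120,235,200),(125,210,220,280),V,.046),("blue",(340,215,380,255),(300,185,335,210),B,.024),
  ("stamp",(222,215,262,252),(250,215,285,258),K,.074),("glue",(290,215,320,242),(282,185,302,208),R,.086),("tissue",(295,130,395,200),(225,155,295,215),B,.064),("tan",(120,200,175,255),(180,265,235,315),Y,.048)]:
    a,b=blob("top",T,tb,tl,th),blob("scene",S,sb,tl,th)
    print(name,a[0],np.array(a[1]),b[0],np.array(b[1]),"tri",*tri(a[0],b[0]),"plane",plane("top",a[0],z),plane("scene",b[0],z))
A=[cv2.resize(T[120:255,120:400],None,fx=2.5,fy=2.5,interpolation=2),cv2.resize(S[155:270,130:340],None,fx=700/210,fy=700/210,interpolation=2)[:260]]
cv2.imwrite("pics/crop0.png",np.vstack([cv2.resize(a,(700,a.shape[0])) for a in A])[:600])
E
```

```text
parcel [186.206 160.215] [43.926 70.984] [171.523 241.46 ] [36.451 71.667] tri [0.614 0.19  0.039] 0.00014466036443164872 plane [0.612 0.189 0.046] [0.606 0.198 0.046]
blue [360.5 235. ] [20. 21.] [317.883 195.407] [16.111  5.813] tri [ 0.44  -0.241  0.023] 0.002698618734698711 plane [ 0.441 -0.24   0.024] [ 0.438 -0.239  0.024]
stamp [240.925 233.764] [18.956 13.599] [265. 253.] [0. 0.] tri [ 0.441  0.052 -0.011] 0.0008256338075299797 plane [0.434 0.049 0.074] [0.376 0.16  0.074]
glue [305. 227.] [9.899 9.899] [292.  197.5] [11.  8.] tri [ 0.451 -0.098  0.074] 0.00297378831433662 plane [ 0.451 -0.095  0.086] [ 0.439 -0.076  0.086]
tissue [344.039 164.094] [42.228 85.988] [256.  180.5] [24.749 58.69 ] tri [ 0.617 -0.196  0.046] 0.011148575323389656 plane [ 0.607 -0.194  0.064] [ 0.601 -0.16   0.064]
tan [147. 228.] [38. 38.] [206.  290.5] [45. 44.] tri [0.445 0.276 0.026] 0.002997829097287368 plane [0.445 0.271 0.048] [0.426 0.296 0.048]
```

View pics/crop0.png

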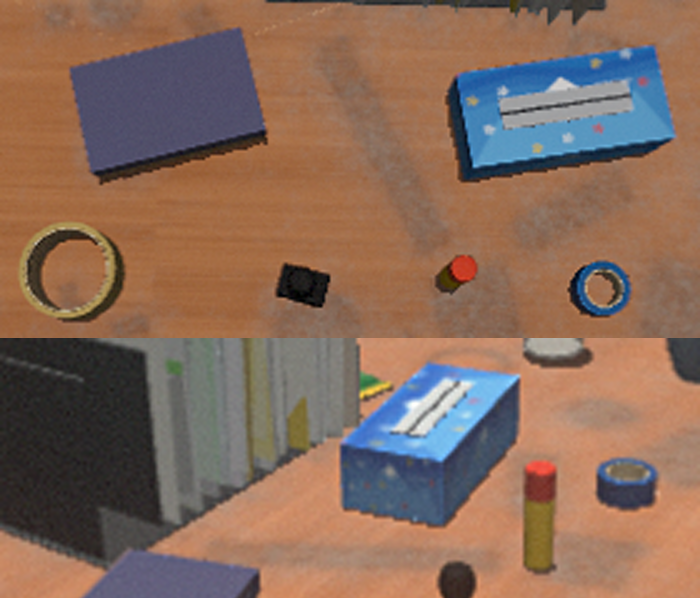

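```bash
cat >> geo.py <<'E'
def to(*goal):
    from scipy.spatial.transform import Rotation as Q
    o=ctrl.get_obs(); w,x,y,z=o['eef_rot']
    for g in goal: print(np.round(g,3),'tool shift',np.round(Q.from_quat([x,y,z,w]).inv().apply(np.array(g)-o['eef_pos']),3))
E
python3 - <<'E'
from geo import *
np.set_printoptions(precision=3,suppress=True)
T,S=cv2.imread("pics/top0.png"),cv2.imread("pics/scene0.png")
b=blob("scene",S,(255,218,280,238),(0,0,0),(180,255,90)); print(b[0],b[1])
print(tri((240.4,232.4),b[0]), plane("top",(240.4,232.4),.062))
# lid corners
for n,I,bx in(("top",T,(140,120,235,200)),("scene",S,(125,210,220,280))):
    c=blob(n,I,bx,(105,40,30),(140,255,255))[3]
    print(n,[plane(n,p[0].astype(float),.046)[:2] for p in cv2.approxPolyDP(c,5,True)])
to((.612,.19,.2),(.612,.19,.091))
E
```

```text
[266.5 229.5] (15.0, 9.0)
(array([0.438, 0.051, 0.056]), np.float64(0.0006075576154225807)) [0.438 0.051 0.062]
top [array([0.689, 0.121]), array([0.644, 0.284]), array([0.541, 0.255]), array([0.582, 0.093])]
scene [array([0.585, 0.096]), array([0.684, 0.122]), array([0.639, 0.285]), array([0.539, 0.257])]
[0.612 0.19  0.2  ] tool shift [ 0.64  -0.537  0.05 ]
[0.612 0.19  0.091] tool shift [ 0.64  -0.537  0.159]
```

The rows are not in the units I measure in: shifts go in mm and turns go in units of 0.1 rad. I convert before sending: -0.189 m is -189, 0.45 m is 450.

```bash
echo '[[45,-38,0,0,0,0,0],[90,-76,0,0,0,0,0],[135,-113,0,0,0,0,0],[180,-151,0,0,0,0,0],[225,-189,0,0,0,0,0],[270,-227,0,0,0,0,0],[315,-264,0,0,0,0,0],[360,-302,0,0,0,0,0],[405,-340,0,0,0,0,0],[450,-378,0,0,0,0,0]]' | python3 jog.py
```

```text
refused: ROWS must be a list holding one list of rows, three levels of brackets. Nothing was moved.
```

Nothing moved. I misread the format; it is a list holding one list of rows, three levels of brackets. Resending.

```bash
echo '[[[45,-38,0,0,0,0,0],[90,-76,0,0,0,0,0],[135,-113,0,0,0,0,0],[180,-151,0,0,0,0,0],[225,-189,0,0,0,0,0],[270,-227,0,0,0,0,0],[315,-264,0,0,0,0,0],[360,-302,0,0,0,0,0],[405,-340,0,0,0,0,0],[450,-378,0,0,0,0,0]]]' | python3 jog.py; python3 -c "
from geo import *
to((.613,.189,.2),(.613,.189,.091))"
```

```text
time_s: 1.35
eef_pos: [0.491, -0.0245, 0.2499]
eef_rot: [0.0, 0.984, 0.178, -0.0]
wrist_force: [0.3, -1.1, -0.4]
opening: -0.001
grasp_force: 0.0
[0.613 0.189 0.2  ] tool shift [ 0.189 -0.157  0.05 ]
[0.613 0.189 0.091] tool shift [ 0.189 -0.157  0.159]
```

Scaled: 0.189 m is 189, 0.175 m is 175.

```bash
echo '[[[45,-37,0,0,0,0,0],[90,-75,10,0,0,0,0],[135,-112,25,0,0,0,0],[175,-145,50,0,0,0,0],[189,-157,90,0,0,0,0],[189,-157,125,0,0,0,0],[189,-157,150,0,0,0,0],[189,-157,157,0,0,0,0],[189,-157,157,0,0,0,0],[189,-157,157,0,0,0,0]]]' | python3 jog.py
python3 - <<'E'
from geo import *
to((.613,.189,.091))
cv2.imwrite("pics/scene1.png",cam.camera("scene"))
E
```

```text
time_s: 2.6
eef_pos: [0.6134, 0.1869, 0.0946]
eef_rot: [0.0, 0.984, 0.178, 0.001]
wrist_force: [0.0, 0.1, -0.0]
opening: 0.0
grasp_force: 0.0
[0.613 0.189 0.091] tool shift [ 0.    -0.002  0.004]
```

View pics/scene1.png

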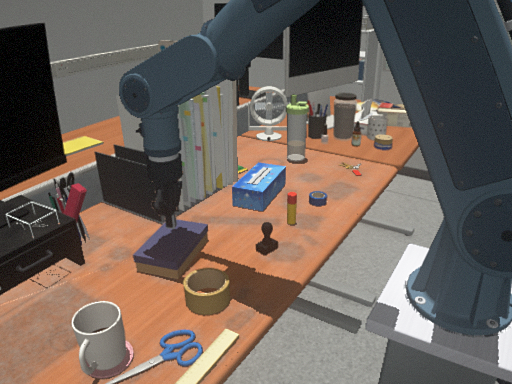

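The fingertips, at (172,222), hover over the middle of the lid, and nothing has moved. I'll dwell here.

```bash
for i in 1 2; do echo '[[[0,0,0,0,0,0,0],[0,0,0,0,0,0,0],[0,0,0,0,0,0,0],[0,0,0,0,0,0,0],[0,0,0,0,0,0,0],[0,0,0,0,0,0,0],[0,0,0,0,0,0,0],[0,0,0,0,0,0,0],[0,0,0,0,0,0,0],[0,0,0,0,0,0,0]]]' | python3 jog.py; done; python3 -c "
from geo import *
to((.44,-.241,.2),(.44,-.241,.069))"
```

```text
time_s: 3.9
eef_pos: [0.6124, 0.1869, 0.093]
eef_rot: [0.0, 0.984, 0.178, 0.0]
wrist_force: [-0.8, -1.0, 0.2]
opening: 0.005
grasp_force: 0.0
time_s: 5.15
eef_pos: [0.6124, 0.1869, 0.093]
eef_rot: [-0.0, 0.984, 0.178, 0.0]
wrist_force: [-0.1, -0.2, -0.4]
opening: 0.001
grasp_force: 0.0
[ 0.44  -0.241  0.2  ] tool shift [-0.312  0.34  -0.107]
[ 0.44  -0.241  0.069] tool shift [-0.312  0.34   0.024]
```

```bash
echo '[[[0,0,-60,0,0,0,0],[-20,20,-110,0,0,0,0],[-58,63,-130,0,0,0,0],[-96,105,-130,0,0,0,0],[-134,146,-130,0,0,0,0],[-172,187,-130,0,0,0,0],[-210,229,-130,0,0,0,0],[-248,270,-130,0,0,0,0],[-286,312,-120,0,0,0,0],[-312,340,-90,0,0,0,0]]]' | python3 jog.py; python3 -c "
from geo import *
to((.44,-.241,.069))"
```

```text
time_s: 6.4
eef_pos: [0.4397, -0.2442, 0.1846]
eef_rot: [0.002, 0.984, 0.178, 0.001]
wrist_force: [-0.5, -0.8, -0.2]
opening: -0.002
grasp_force: 0.0
[ 0.44  -0.241  0.069] tool shift [ 0.001 -0.003  0.116]
```

```bash
echo '[[[0,0,40,0,0,0,0],[0,0,80,0,0,0,0],[0,0,105,0,0,0,0],[0,0,114,0,0,0,0],[0,0,114,0,0,0,0],[0,0,114,0,0,0,0]]]' | python3 jog.py; for i in 1 2; do echo '[[[0,0,0,0,0,0,0],[0,0,0,0,0,0,0],[0,0,0,0,0,0,0],[0,0,0,0,0,0,0],[0,0,0,0,0,0,0],[0,0,0,0,0,0,0],[0,0,0,0,0,0,0],[0,0,0,0,0,0,0],[0,0,0,0,0,0,0],[0,0,0,0,0,0,0]]]' | python3 jog.py; done
python3 - <<'E'
from geo import *
to((.438,.051,.2),(.438,.051,.119))
cv2.imwrite("pics/scene2.png",cam.camera("scene"))
E
```

```text
time_s: 7.15
eef_pos: [0.4405, -0.2416, 0.0703]
eef_rot: [0.001, 0.984, 0.179, 0.001]
wrist_force: [0.3, -0.3, 0.1]
opening: -0.004
grasp_force: 0.0
time_s: 8.4
eef_pos: [0.4396, -0.241, 0.069]
eef_rot: [-0.0, 0.984, 0.178, -0.0]
wrist_force: [0.2, 0.2, -0.1]
opening: -0.004
grasp_force: 0.0
time_s: 9.65
eef_pos: [0.4396, -0.241, 0.069]
eef_rot: [-0.0, 0.984, 0.178, 0.0]
wrist_force: [-0.3, -0.0, -0.7]
opening: -0.001
grasp_force: 0.0
[0.438 0.051 0.2  ] tool shift [ 0.101 -0.274 -0.131]
[0.438 0.051 0.119] tool shift [ 0.101 -0.274 -0.05 ]
```

View pics/scene2.png

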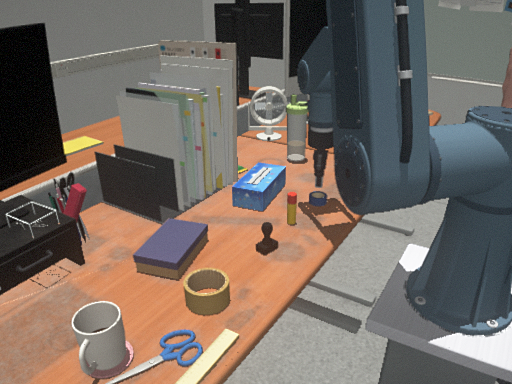

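The fingertips, at (319,186), are just above the blue roll at (317,198), and everything is still in place. Next is the stamp, passing high over the glue stick.

```bash
echo '[[[0,0,-60,0,0,0,0],[0,0,-120,0,0,0,0],[12,-34,-160,0,0,0,0],[32,-88,-160,0,0,0,0],[52,-142,-160,0,0,0,0],[72,-196,-160,0,0,0,0],[90,-245,-160,0,0,0,0],[101,-274,-140,0,0,0,0],[101,-274,-140,0,0,0,0],[101,-274,-140,0,0,0,0]]]' | python3 jog.py; python3 -c "
from geo import *
to((.438,.051,.119))"
```

```text
time_s: 10.95
eef_pos: [0.4382, 0.0506, 0.2093]
eef_rot: [0.0, 0.984, 0.179, 0.0]
wrist_force: [-0.6, 0.2, 0.7]
opening: 0.001
grasp_force: 0.0
[0.438 0.051 0.119] tool shift [-0.   -0.    0.09]
```

Scaled: 0.09 m is 90, 0.08 m is 80.

```bash
echo '[[[0,0,30,0,0,0,0],[0,0,60,0,0,0,0],[0,0,80,0,0,0,0],[0,0,90,0,0,0,0],[0,0,90,0,0,0,0],[0,0,90,0,0,0,0]]]' | python3 jog.py; for i in 1 2; do echo '[[[0,0,0,0,0,0,0],[0,0,0,0,0,0,0],[0,0,0,0,0,0,0],[0,0,0,0,0,0,0],[0,0,0,0,0,0,0],[0,0,0,0,0,0,0],[0,0,0,0,0,0,0],[0,0,0,0,0,0,0],[0,0,0,0,0,0,0],[0,0,0,0,0,0,0]]]' | python3 jog.py; done
python3 - <<'E'
from geo import *
cv2.imwrite("pics/scene3.png",cam.camera("scene"))
E
```

```text
time_s: 11.7
eef_pos: [0.4388, 0.0506, 0.12]
eef_rot: [0.0, 0.984, 0.178, 0.001]
wrist_force: [0.5, 0.0, 0.1]
opening: -0.002
grasp_force: 0.0
time_s: 12.95
eef_pos: [0.438, 0.051, 0.119]
eef_rot: [-0.0, 0.984, 0.178, 0.0]
wrist_force: [-1.0, 0.4, -0.3]
opening: 0.002
grasp_force: 0.0
time_s: 14.2
eef_pos: [0.438, 0.051, 0.119]
eef_rot: [-0.0, 0.984, 0.178, 0.0]
wrist_force: [0.4, -0.0, -0.8]
opening: -0.001
grasp_force: 0.0
```

View pics/scene3.png

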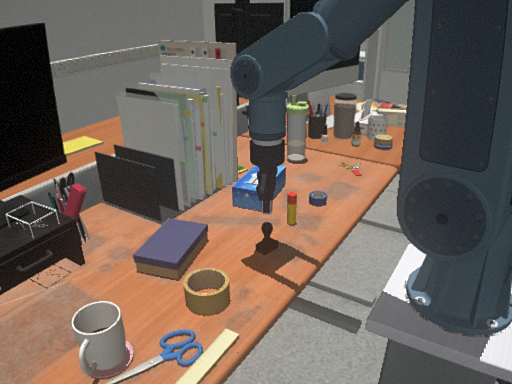

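The fingertips, at (266,212), are just above the stamp's knob at (266,228), and nothing has moved.

```bash
python3 -c "
from bench import ctrl, cam
print(ctrl.hand_in())"
```

```text
the job is handed in; nothing more can be done
None
```

I pointed at the violet-lidded box, the blue tape and the stamp in that order, about 2.5 s each, and handed in still pointing at the stamp; the camera showed nothing moved, but no verdict came back.

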